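# Slide the shell tray past the vacuum tap into its bay

### The job

Put the long blue tray of sorted shells away: slide it along the bench with the fingertips, pushing first one end and then the other, so that it goes in at a slant behind the vacuum tap's post and then swings home into its bay between the slide box and the lamp power supply, its long side flush against the power rail and its labelled end still on the left. Only push it, never lift or tip it; leave the shells untouched in their compartments and everything else on the bench where it stands.

Things in the scene. Friction and masses are not known exactly. Their poses are not given: they have to be found in the camera images.
- tray: the long blue sorting tray, open on top, loose, 0.2 to 0.5 kg: 260 mm long (its y axis), 52 mm wide (its x axis), 24 mm tall, walls 3 mm thick with flat upright outsides, one row of five compartments with a shell in each. Origin: centre of its underside, at bench height. It slides on the bench with a push of about 1 to 6 N
- tray_left_end (a point): centre of the tray's outer end face at its +y end (the robot's left, a white label on it), half-way up (12 mm above its underside); the tray's two long outer sides lie 26 mm either side of the line between the two end points
- tray_right_end (a point): centre of the tray's outer end face at its -y end (the robot's right), half-way up
- bay: the tray's bay, fixed: the 290 mm gap in front of a white power rail (45 mm tall), between a yellow slide box (left) and a beige power supply (right). Origin: at bench height, foot of the rail's front face, mid-way between the boxes. x axis: straight into the rail, away from the robot; y axis: along the rail, to the left. 88 mm deep, open in front and above, no floor or lip
- bay_left (a point): front corner of the slide box that faces the bay, at bench height: 88 mm in front of the rail's face and 145 mm left of the bay's middle; the box (fixed, 205 mm long, 88 mm deep, 35 mm tall) runs from here to the rail and to the left
- bay_right (a point): front corner of the lamp power supply that faces the bay, at bench height: 88 mm in front of the rail's face and 145 mm right of the bay's middle; the supply (fixed, 190 mm long, 88 mm deep, 50 mm tall) runs from here to the rail and to the right
- tap: the post: a bench vacuum tap, fixed, upright, in front of the right-hand part of the bay, 40 mm diameter from the bench up to 50 mm, thinner above, brass head and blue handle up to 117 mm tall, a short nozzle to the right. Origin: on its axis at bench height. Between 90 and 105 mm clear from its back to the rail; brushing it with the tray does no harm
- shell0: clam shell, cream and tan, 37 mm across, 14 mm tall, about 12 g, lying loose in the tray's compartment 1 of 5 counted from the right-hand (-y) end, its top below the tray's rim; origin at the centre of its underside
- shell1: clam shell, tan and brown, 33 mm across, 12 mm tall, about 12 g, lying loose in the tray's compartment 2 of 5 counted from the right-hand (-y) end, its top below the tray's rim; origin at the centre of its underside
- shell2: clam shell, grey, 38 mm across, 15 mm tall, about 12 g, lying loose in the tray's compartment 3 of 5 counted from the right-hand (-y) end, its top below the tray's rim; origin at the centre of its underside
- shell3: clam shell, rose, 34 mm across, 13 mm tall, about 12 g, lying loose in the tray's compartment 4 of 5 counted from the right-hand (-y) end, its top below the tray's rim; origin at the centre of its underside
- shell4: clam shell, cream and rose, 36 mm across, 12.5 mm tall, about 12 g, lying loose in the tray's compartment 5 of 5 counted from the right-hand (-y) end, its top below the tray's rim; origin at the centre of its underside
- calculator: black pocket calculator 155 x 80 x 13 mm lying flat, loose; origin at the centre of its underside
- dropper: small amber dropper bottle, 34 mm diameter, 75 mm tall, standing loose; origin at the centre of its underside
- petri: low clear dish, 60 mm diameter, 14 mm tall, loose; origin at the centre of its underside
- pen: orange pen with blue cap, 135 x 9 x 9 mm, lying loose; origin at the centre of its underside
- razorshell: brown razor-clam shell, 110 x 19 x 11 mm, lying loose on the bench (not in the tray); origin at the centre of its underside
- pencup: white cup of pens, 68 mm diameter, cup 85 mm tall, pens up to 140 mm, standing loose; origin at the centre of its underside

How it is judged:
By the outcome, as a careful person would: the job done as asked, in the order asked, and still so for the second after the job is handed in, with the robot touching nothing.
It also fails if it takes over 72 s, if anything falls off the work surface, if the arm or the gripper's body presses on something with over 40 N, if the wrist force passes 120 N, or if a joint passes its speed limit or range.

### The arm

A 6-joint arm with a two-finger parallel gripper is mounted at the origin on the work surface. World frame = base frame: x ahead of the robot, y to its left, z up, the work surface at z = 0. Lengths are in m, angles in rad, forces in N, time in s.
With the tool pointing down it reaches from about 0.35 to 0.925 m from the base axis. Payload 6.4 kg.
Tool frame: the origin (TCP) lies midway between the tips of the shut fingers; the grasp point (between the pads) lies 19 mm behind it (bot.pinch_z is the distance from the TCP to the grasp point, in m); z points along the fingers, y is the direction in which the jaws open and shut (so a half turn about z gives the same grasp; the last joint's range is limited). The gripper opens to 85 mm and grips with 20 to 120 N. Pads are 22 mm wide; open, the fingers measure 114 mm over their backs; the gripper's body (76 mm by 85 mm) begins 54 mm behind the grasp point. The pads swing forward as they close: fully open they stand 13 mm farther back than shut.
Start: joints at [-0.174, 0.245, 1.558, -0, 1.339, -0.174], TCP at [0.65, 0, 0.231] pointing down, gripper open.
Joint ranges: [-3.13, 3.13], [-1.02, 2.26], [0.13, 2.54], [-0.95, 4.09], [0.21, 2.88], [-2.74, 2.74]. Speed limits (rad/s): [2.57, 2.57, 3.14, 3.14, 3.14, 3.14].

### API

Orientations are given as a unit quaternion [x, y, z, w].
In Python, from station import bot, cams, workorder gives the robot as it stands. The module is installed in compiled form; this text tells all that it offers.
- The arm moves only by the tool apply_moves, never from a script. Its argument "rows" is text: rows parted by semicolons, each of 7 numbers parted by spaces: the shift along the tool's x, y, z each as a share of 0.5 m, from -1 to 1, then the turn, a rotation vector about the tool's x, y, z each as a share of 180 degrees, from -1 to 1, then the gripper command: -1 is shut, 1 is fully open, values between are in proportion. A call has 1 to 12 rows; each row shifts and turns the commanded pose from where the row before left it, along the tool's axes as they then stand; what a row does not reach is not made up. A row lasts 1/12 s, in which the tool goes at most 41.7 mm and 7.16 degrees, less where a joint would pass 70% of its speed; a pose out of reach is approached as far as the arm can. A call with a number of a shift or a turn outside -1 to 1 is refused whole. A call with a gripper value outside its range is refused whole. The fingers move at their own pace and stop on an object; "newtons" is the grip in N (left out, the last holds). Time passes only in rows, so rows that do not move let the fingers close. It gives the time, the measured TCP pose, the force and the opening at its end, in the units of the state.
- bot.observe(): the state, without advancing time (a new reading comes with each control period).
- cams.read_camera(name): name is "scene" or "side" or "wrist"; returns a dict with "image" (480x640x3 uint8, red, green, blue), "range_z" (480x640 float32, m along the optical axis (not along the pixel's ray), 0 where there is no reading), "fx", "fy", "cx", "cy" (pixels), "extrinsics" (4x4, takes a point from camera to world coordinates); the wrist camera has in their place "mount" (4x4, takes a point from camera to tool coordinates, whose origin is the TCP and whose axes are the flange's). Camera axes: x right, y down, z forward; pixel columns grow to the right and rows downward; lengths in m; the calibration is good to about 2 mm. A picture is of the moment at which its call begins: read the wrist's pose just before it.
- workorder.sign_off(): hands the job in, once; it reports no verdict.
The state is a dict: "time": time; "joints": joint angles; "joint_vel": joint speeds; "tau": joint torques, N m; "ee_pos": TCP position; "orientation": TCP orientation; "wrist_force": force on the tool from outside, world axes, zero at the start; "ft_torque": the same for the moment, N m; "width": finger opening in m.
Only numpy, scipy, OpenCV 4.12 (cv2) and the standard library are available. Lean on these libraries where they do the work, as an engineer would, in place of code of your own. Each camera call takes 0.05 s, during which the arm holds its last target. There are 200 camera calls.

## Working session

There is one attempt and no reset: what is moved stays moved. The work goes in short steps, Python scripts to look and compute and a tool call to move; the robot and the scene stay as the last step left them, time stands still between calls to the robot, and variables do not carry over. Pictures are saved under pics/ and viewed, about 8 in all and at most 12, crops included, and the job is handed in when it is done.

Besides the shell and the picture viewer there is one more tool, called after "Call:" as name(argument=value, ...), one argument or row to a line, values as JSON. apply_moves: Moves the arm, as the interface text tells. Shift numbers are shares of 0.5 m and turn numbers shares of 180 degrees, none past 1 either way. Its arguments: {"type":"object","properties":{"rows":{"type":"string"},"newtons":{"type":"number"}},"required":["rows"]}

```bash
mkdir -p pics; python3 - <<'E'
from station import bot,cams
import cv2,numpy as np
print(bot.observe())
for n in ("scene","side"):
    c=cams.read_camera(n); cv2.imwrite(f"pics/{n}0.png",c["image"][:,:,::-1]); np.savez(f"{n}0.npz",**c)
    print(n,c["fx"],c["fy"],c["cx"],c["cy"],c["extrinsics"].round(4).tolist(), (c["range_z"]>0).mean())
E
```

```text
{'time': 0.0, 'joints': array([-1.74097855e-01,  2.45815006e-01,  1.55904386e+00,  4.72729057e-06,
        1.33868782e+00, -1.74068354e-01]), 'joint_vel': array([-0.00045952, -0.00135893, -0.00092832, -0.00064754,  0.0018898 ,
        0.00104171]), 'tau': array([ 6.17919522e-04, -4.29512215e+01, -3.26122355e+01, -1.30276699e-04,
        5.42047856e-03, -1.36905024e-05]), 'ee_pos': array([6.49432639e-01, 1.08278679e-04, 2.30163678e-01]), 'orientation': array([ 7.07117260e-01,  7.07095627e-01, -5.58871032e-04, -8.01393789e-04]), 'wrist_force': array([-0.03923716,  1.3349323 , -0.85240572]), 'ft_torque': array([-0.02842915,  0.02678579,  0.07363911]), 'width': 0.08504618969836056}
scene 456.951472569902 456.951472569902 318.4298188108764 240.1494886908102 [[0.111, 0.7565, -0.6445, 1.1846], [0.9937, -0.075, 0.0831, -0.0597], [0.0145, -0.6497, -0.7601, 0.9109], [0.0, 0.0, 0.0, 1.0]] 0.9958756510416666
side 575.8167413661307 575.8167413661307 313.65090031901474 246.98200147311775 [[0.9117, -0.3088, 0.271, 0.1197], [-0.4107, -0.6678, 0.6208, -0.7888], [-0.0108, -0.6773, -0.7356, 1.024], [0.0, 0.0, 0.0, 1.0]] 0.9959602864583333
```

View pics/scene0.png

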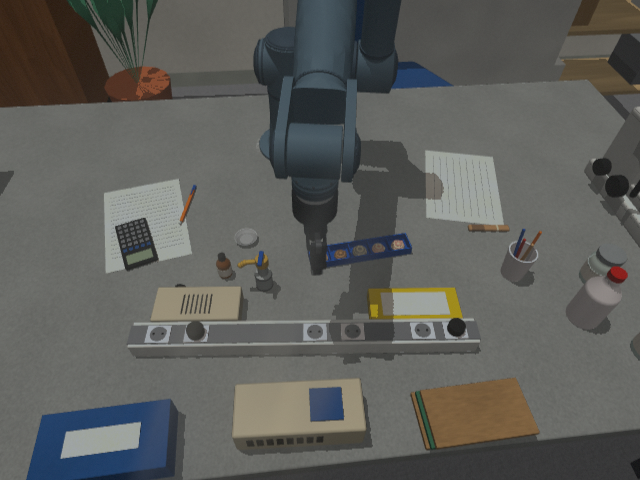

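View pics/side0.png

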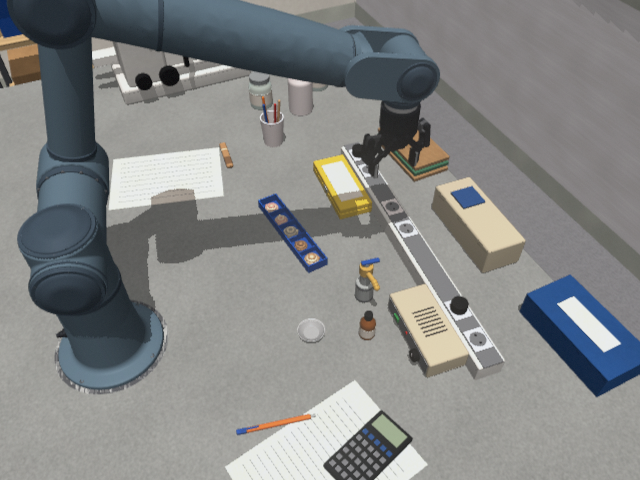

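Both views show the whole tray: in the scene view about (325-412, 236-265), in the side view about (258-327, 195-270). The tap is at (263, 275) / (365, 285), the supply at (197, 303) / (428, 330) and the yellow box at (415, 303) / (342, 185). Next I'll build a metric top-down map from the depth.

```bash
cat > h.py <<'E'
import numpy as np,cv2
def cloud(c):
    z=c["range_z"]; v,u=np.mgrid[:480,:640]
    P=np.stack([(u-c["cx"])/c["fx"]*z,(v-c["cy"])/c["fy"]*z,z],-1)
    T=c["extrinsics"]; W=P@T[:3,:3].T+T[:3,3]; W[z<=0]=np.nan
    return W
def rect(p):
    (c,s,a)=cv2.minAreaRect((p[:,:2]*1000).astype(np.float32)); return np.round(c,1),np.round(s,1),round(a,2)
def tray(c):
    """blue rim points"""
    W=cloud(c); h=cv2.cvtColor(c["image"],cv2.COLOR_RGB2HSV)
    m=(h[...,0]>105)&(h[...,0]<128)&(h[...,1]>130)&(W[...,0]>.4)&(W[...,0]<.85)&(abs(W[...,1])<.3)&(W[...,2]<.04)
    n,l,st,_=cv2.connectedComponentsWithStats(m.astype(np.uint8))
    m=l==1+st[1:,4].argmax()
    return W[m],m
E
python3 - <<'E'
from h import *
for n in ("scene","side"):
    c=dict(np.load(n+"0.npz")); W=cloud(c)
    p,m=tray(c); print(n,"tray",len(p),rect(p),"z pct",np.nanpercentile(p[:,2],[2,50,98]).round(4)); q=p[p[:,2]>.019]; print(" rim",rect(q))
    R=(W[...,0]>.6)&(W[...,0]<1.0)&(abs(W[...,1])<.5)
    for nm,lo,hi,ex in (("supply",.044,.054,W[...,1]<-.13),("box",.029,.039,W[...,1]>.05),("rail",.040,.049,W[...,0]>.75)):
        mm=R&(W[...,2]>lo)&(W[...,2]<hi)&ex
        k,l,st,_=cv2.connectedComponentsWithStats(mm.astype(np.uint8))
        for i in 1+np.argsort(-st[1:,4])[:3]:
            q=W[l==i]
            if len(q)>150: print(nm,len(q),rect(q),"pix",st[i,:4],np.median(q[:,2]).round(4))
    # bench z
    print("bench z",np.nanmedian(W[300:310,280:300] [...,2]) if n=="scene" else np.nanmedian(W[230:250,200:230][...,2]))
    # tap: points at 10-48mm
    mm=(W[...,0]>.6)&(W[...,0]<.78)&(W[...,1]>-.2)&(W[...,1]<-.05)&(W[...,2]>.015)&(W[...,2]<.047)
    k,l,st,ce=cv2.connectedComponentsWithStats(mm.astype(np.uint8))
    for i in 1+np.argsort(-st[1:,4])[:3]:
        q=W[l==i]; f=np.c_[q[:,:2],np.ones(len(q))]; s=np.linalg.lstsq(f,(q[:,:2]**2).sum(1),rcond=None)[0]
        print("tap?",len(q),st[i,:4],"circ",(s[:2]/2).round(4),np.sqrt(max(0,s[2]+(s[:2]**2).sum()/4)).round(4),q[:,:2].min(0).round(3),q[:,:2].max(0).round(3))
# topdown
S=1.0 # px per mm ; x 450..1000 up, y -300..300
img=np.zeros((560,640,3),np.uint8)
for n in ("scene","side"):
    c=dict(np.load(n+"0.npz")); W=cloud(c); ok=(W[...,2]<.12)
    r=1000-W[...,0]*1000; cc=300-W[...,1]*1000
    ok&=(r>1)&(r<557)&(cc>1)&(cc<637)
    for rr,k,col in zip(r[ok].astype(int),cc[ok].astype(int),c["image"][ok]): img[rr:rr+2,k:k+2]=col[::-1]
cv2.imwrite("pics/top.png",img)
E
```

```text
scene tray 86 (array([475.8,  64. ]), array([22.2, 55.1]), 80.19) z pct [-0.0015  0.0045  0.0238]
 rim (array([474.2,  57.9]), array([53.4, 22.5]), 4.06)
supply 4147 (array([ 652.2, -257.5]), array([264.5, 119.4]), 85.48) pix [127 296 128  52] 0.0475
box 5306 (array([901.5, 292.5]), array([110.9, 201.6]), 1.61) pix [420 378 120  72] 0.0369
box 2745 (array([648.1, 230.9]), array([205.2,  84.6]), 85.13) pix [368 288  95  32] 0.0346
box 304 (array([751.1, 196.4]), array([292.5,   4.1]), 84.92) pix [341 343 138   5] 0.0342
rail 306 (array([757.8, 268. ]), array([154.9,  15.4]), 89.96) pix [408 336  73   9] 0.0443
rail 225 (array([921.2, -52.2]), array([236.6,   4.1]), 86.89) pix [234 435 131  10] 0.0449
bench z -0.0010547226473340832
tap? 1944 [221 297  73  56] circ [ 0.686  -0.1252] 0.0515 [ 0.6 -0.2] [ 0.731 -0.05 ]
tap? 3 [237 302   1   3] circ [  0.0466 -16.1808] 16.0253 [ 0.614 -0.166] [ 0.618 -0.165]
tap? 2 [226 298   1   2] circ [0.5924 0.0537] 0.2439 [ 0.6  -0.19] [ 0.603 -0.19 ]
side tray 960 (array([463.2, 139. ]), array([ 54.6, 267.1]), 5.89) z pct [0.0014 0.0143 0.0278]
 rim 
[... 205 characters left out ...]
]), 1.82) pix [524 298  76  81] 0.0488
box 1637 (array([644.5, 195.3]), array([281.5,  92.3]), 85.6) pix [313 154  73  69] 0.036
box 345 (array([896.6, 234.8]), array([ 99.7, 119.9]), 86.43) pix [396 140  53  30] 0.0365
rail 299 (array([ 827.2, -392.5]), array([  7.6, 213.7]), 1.54) pix [523 298  77  83] 0.0447
rail 261 (array([823.1, -62.4]), array([ 85.7, 253.5]), 17.92) pix [433 196  87  67] 0.0447
bench z 0.0015876748179335376
tap? 543 [402 246  45  51] circ [ 0.6877 -0.1238] 0.0467 [ 0.653 -0.199] [ 0.703 -0.05 ]
tap? 107 [428 249  24  33] circ [ 0.7287 -0.1314] 0.0327 [ 0.694 -0.179] [ 0.722 -0.078]
tap? 43 [415 243  15  10] circ [ 0.7064 -0.0693] 0.0131 [ 0.686 -0.076] [ 0.727 -0.057]
```

View pics/top.png

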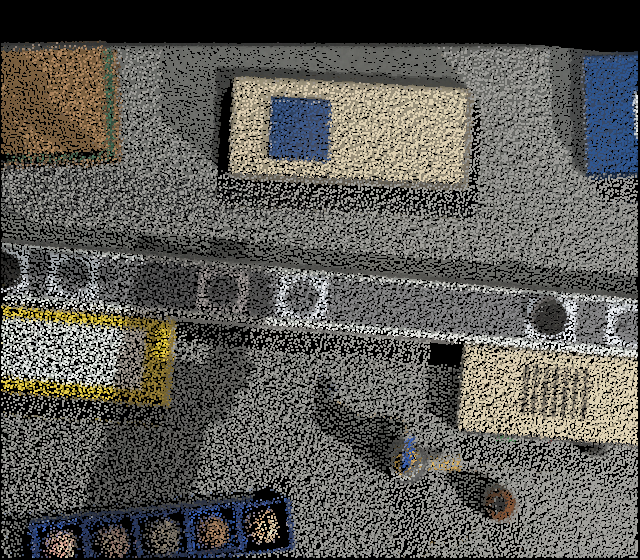

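The top map (1 mm/px, col = 300−1000y, row = 1000−1000x) shows the box's inner corner at (168, 404) and the supply's at (458, 430). The tap collar is near (405, 458), and the rail tilts by about −5°. I'll refine these and write a move calculator.

```bash
cat >> h.py <<'E'
from scipy.spatial.transform import Rotation as Ro
BO=np.array([670.6,-20.5]); BA=np.deg2rad(-5.0)
def rot(a): return np.array([[np.cos(a),-np.sin(a)],[np.sin(a),np.cos(a)]])
def tobay(p): return (np.asarray(p)-BO)@rot(BA)
def fromb(p): return np.asarray(p)@rot(BA).T+BO
def toolstate(s):
    R=Ro.from_quat(s["orientation"]).as_matrix(); return s["ee_pos"]*1000,R,np.rad2deg(np.arctan2(R[1,1],R[0,1]))
def go(s,xy,z,yaw):
    """tool shift mm and turn deg (about tool xyz) to world xy mm, z mm, tool-y heading yaw deg"""
    p,R,y=toolstate(s); a=np.deg2rad(yaw)
    T=np.array([[-np.sin(a),np.cos(a),0],[np.cos(a),np.sin(a),0],[0,0,-1]]).T
    d=R.T@(np.array([*xy,z])-p); r=np.rad2deg(Ro.from_matrix(R.T@T).as_rotvec())
    print("at",p.round(1),"yaw",y.round(2),"-> shift mm",d.round(1),"shares",(d/500).round(3),"turn deg",r.round(1),"shares",(r/180).round(4))
def findtray(c,zlo=.018):
    p,m=tray(c); q=p[(p[:,2]>zlo)&(p[:,2]<.03)]; (cx,cy),(w,h),a=cv2.minAreaRect((q[:,:2]*1000).astype(np.float32))
    if w>h: w,h,a=h,w,a-90
    return np.array([cx,cy]),a,(w,h),q
E
python3 - <<'E'
from h import *
from station import bot
for n in ("scene","side"):
    c=dict(np.load(n+"0.npz")); W=cloud(c)*1000; B=tobay(W[...,:2]); z=W[...,2]
    def ext(nm,m):
        q=B[m]; print(n,nm,len(q),"X",np.percentile(q[:,0],[1,99]).round(1),"Y",np.percentile(q[:,1],[1,99]).round(1))
    ext("box top",(z>29)&(z<42)&(B[...,0]>-110)&(B[...,0]<-5)&(B[...,1]>120)&(B[...,1]<400))
    ext("supply top",(z>44)&(z<56)&(B[...,0]>-110)&(B[...,0]<-5)&(B[...,1]<-130)&(B[...,1]>-400))
    for y0 in(-120,-60,0,60,120):
        k=(abs(B[...,1]-y0)<20); 
        ext(f"railtop@{y0}",k&(z>41)&(z<50)&(B[...,0]>-15)&(B[...,0]<60))
        k=k&(z>10)&(z<35)&(abs(B[...,0])<20)
        if k.sum()>5: print("   face",k.sum(),np.median(B[k][:,0]).round(1))
    k=(B[...,0]>-150)&(B[...,0]<-80)&(B[...,1]>-130)&(B[...,1]<-60)
    for lo,hi in((8,25),(25,44),(44,53),(53,120)): 
        if (k&(z>lo)&(z<hi)).sum(): ext(f"tap {lo}-{hi}",k&(z>lo)&(z<hi))
    print("tray",[x if i!=3 else len(x) for i,x in enumerate(findtray(c))])
E
```

```text
scene box top 2684 X [-84.4  -5.6] Y [147.8 348.7]
scene supply top 2614 X [-84.5  -5.9] Y [-330.1 -144.6]
scene railtop@-120 455 X [ 2.3 59. ] Y [-139.4 -100.6]
scene railtop@-60 447 X [ 4.2 59.5] Y [-79.8 -40.7]
scene railtop@0 437 X [ 2.2 59.5] Y [-19.9  18.6]
scene railtop@60 442 X [ 2.9 59.5] Y [40.6 79.5]
scene railtop@120 418 X [ 4.3 59.5] Y [100.3 139.7]
scene tap 8-25 72 X [-119.8 -100.7] Y [-115.   -76.6]
scene tap 25-44 76 X [-117.1 -101.4] Y [-114.8  -77.4]
scene tap 44-53 115 X [-133.8 -101.2] Y [-114.5  -77.1]
scene tap 53-120 295 X [-132.9  -94.3] Y [-128.   -82.5]
tray [array([474.17086792,  57.92930222]), -85.93856430053711, (22.540218353271484, 53.438140869140625), 25]
side box top 1782 X [-90.4  -5.9] Y [145.6 348.2]
side supply top 3328 X [-90.9  -5.9] Y [-332.5 -146.7]
side railtop@-120 342 X [-2. 57.] Y [-139.7 -100.2]
   face 46 -1.4
side railtop@-60 305 X [-2.1 56.6] Y [-79.2 -40.8]
   face 70 -1.4
side railtop@0 240 X [-2.6 57.1] Y [-19.6  19.8]
   face 59 -1.7
side railtop@60 232 X [-3.  57.3] Y [40.3 79.8]
   face 56 -1.5
side railtop@120 197 X [-2.4 57.7] Y [100.4 139.5]
   face 55 -1.7
side tap 8-25 86 X [-145.5 -110.3] Y [-119.1  -88.6]
side tap 25-44 90 X [-145.2 -111.1] Y [-118.4  -88.7]
side tap 44-53 101 X [-144.8 -115.1] Y [-118.   -82.8]
side tap 53-120 355 X [-140.3  -99.4] Y [-128.6  -87.9]
tray [array([463.14501953, 138.25262451]), 5.918233871459961, (54.308616638183594, 263.00445556640625), 355]
```

```bash
python3 - <<'E'
from h import *
from station import bot
go(bot.observe(),(409,117.5),60,-84.1)
E
```

```text
at [6.495e+02 1.000e-01 2.303e+02] yaw -0.0 -> shift mm [ 117.4 -240.2  170.7] shares [ 0.235 -0.48   0.341] turn deg [-0.1  0.1 84.1] shares [-5.000e-04  3.000e-04  4.672e-01]
```

Call:
apply_moves(
  rows=".0294 -.06 .02 0 0 0 1;.0294 -.06 .02 0 0 0 1;.0294 -.06 .02 0 0 0 1;.0294 -.06 .02 0 0 0 1;.0294 -.06 .02 0 0 0 1;.0294 -.06 .02 0 0 0 1;.0294 -.06 .02 0 0 0 1;.0294 -.06 .02 0 0 0 1",
)

```text
time: 0.77
ee_pos: [0.4081, 0.1181, 0.1503]
orientation: [0.707, 0.707, -0.0, -0.0]
wrist_force: [-0.1, 0.6, 0.2]
width: 0.0856
```

Call:
apply_moves(
  rows="0 0 .015 0 0 .0389 1;0 0 .015 0 0 .0389 1;0 0 .015 0 0 .0389 1;0 0 .015 0 0 .0389 1;0 0 .015 0 0 .0389 1;0 0 .015 0 0 .0389 1;0 0 .015 0 0 .0389 1;0 0 .015 0 0 .0389 1;0 0 .015 0 0 .0389 1;0 0 .015 0 0 .0389 1;0 0 .015 0 0 .0389 1;0 0 .015 0 0 .0389 1",
)

```text
time: 1.77
ee_pos: [0.4097, 0.1176, 0.0607]
orientation: [0.999, 0.049, -0.0, -0.0]
wrist_force: [-0.4, 0.6, -0.1]
width: 0.0856
```

```bash
python3 - <<'E'
from h import *
from station import bot
go(bot.observe(),(409,117.5),-3,-84.1)
E
```

```text
at [409.7 117.6  60.7] yaw -84.37 -> shift mm [-0.7  0.  63.7] shares [-0.001  0.     0.127] turn deg [-0.   0.  -0.3] shares [-0.      0.0002 -0.0015]
```

Call:
apply_moves(
  rows="0 0 .025 0 0 0 1;0 0 .025 0 0 0 1;0 0 .025 0 0 0 1;0 0 .02 0 0 0 1;0 0 .018 0 0 0 1;0 0 .014 0 0 0 1;0 0 0 0 0 0 1",
)

```text
time: 2.35
ee_pos: [0.4089, 0.1176, -0.0036]
orientation: [0.999, 0.052, -0.001, -0.0]
wrist_force: [-0.1, 0.1, 0.4]
width: 0.0854
```

```bash
python3 - <<'E'
from h import *
from station import cams
c=cams.read_camera("side"); np.savez("side1.npz",**c); print(findtray(c)[:3])
cv2.imwrite("pics/side1.png",cv2.resize(c["image"][140:340,160:420,::-1],None,fx=3,fy=3,interpolation=cv2.INTER_CUBIC))
E
```

```text
(array([466.98651123, 106.83227539]), 5.326826095581055, (52.24110794067383, 201.7799835205078))
```

View pics/side1.png

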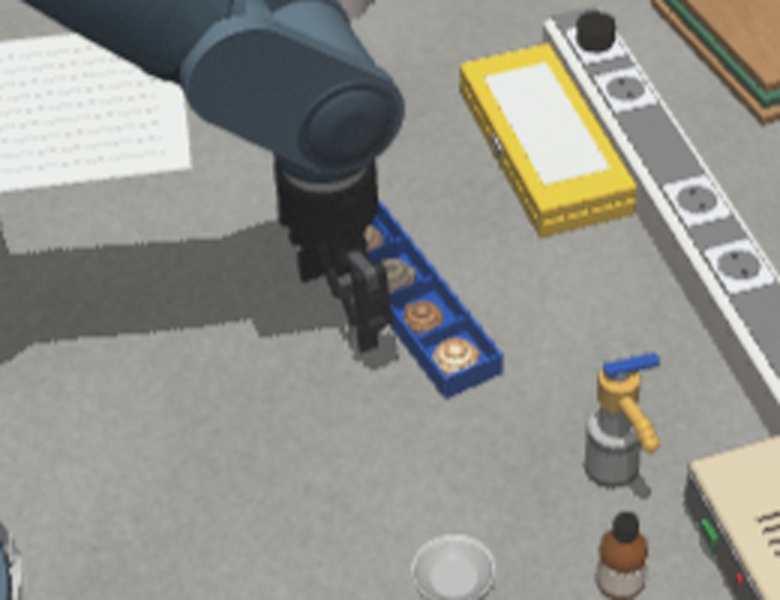

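The open fingertips stand just above the bench and clear of the tray's near side: tips at about (370, 345), tray edge about (400, 345). I'll approach, then push the right part with a slight arc.

Call:
apply_moves(
  rows=".01 0 0 0 0 0 1;.01 0 0 0 0 0 1;.01 0 0 0 0 0 1;.008 0 0 0 0 0 1;0 0 0 0 0 0 1",
)

```text
time: 2.82
ee_pos: [0.4303, 0.1196, -0.0017]
orientation: [0.999, 0.052, 0.001, 0.0]
wrist_force: [0.0, 0.5, 0.0]
width: 0.0851
```

Call:
apply_moves(
  rows=".0098 0 0 0 0 -.0067 1;.0098 0 0 0 0 -.0067 1;.0098 0 0 0 0 -.0067 1;.0098 0 0 0 0 -.0067 1;.0098 0 0 0 0 -.0067 1;.0098 0 0 0 0 -.0067 1;.0098 0 0 0 0 -.0067 1;.0098 0 0 0 0 -.0067 1",
)

```text
time: 3.48
ee_pos: [0.468, 0.1266, -0.0023]
orientation: [0.991, 0.137, 0.0, 0.0]
wrist_force: [-0.7, 0.2, 0.3]
width: 0.0853
```

```bash
cat >> h.py <<'E'
def look(name,tag,crop=None):
    from station import bot,cams
    s=bot.observe(); c=cams.read_camera(name); W=cloud(c); h=cv2.cvtColor(c["image"],cv2.COLOR_RGB2HSV)
    B=tobay(W[...,:2]*1000)
    m=(h[...,0]>100)&(h[...,0]<130)&(h[...,1]>110)&(h[...,2]>40)&(B[...,0]>-330)&(B[...,0]<5)&(B[...,1]>-150)&(B[...,1]<300)&(W[...,2]>.017)&(W[...,2]<.030)
    q=W[m][:,:2]*1000; (cx,cy),(w,hh),a=cv2.minAreaRect(q.astype(np.float32))
    if w>hh: w,hh,a=hh,w,a-90
    b=tobay([cx,cy]); p,R,y=toolstate(s)
    print(name,"n",len(q),"tray world",np.round([cx,cy],1),"yaw",round(a,2),"size",np.round([w,hh],1),"| bay",b.round(1),"yaw",round(a+5,2),"| tool",p.round(1),"bay",tobay(p[:2]).round(1),"jaw",y.round(1))
    if crop:
        u,v,w,h=crop; cv2.imwrite(f"pics/{tag}.png",cv2.resize(c["image"][v:v+h,u:u+w,::-1],None,fx=3,fy=3,interpolation=cv2.INTER_CUBIC))
E
python3 - <<'E'
from h import *
look("scene","s2",(200,200,260,180)); look("side","x")
E
```

```text
scene n 296 tray world [503.  151.2] yaw 15.63 size [ 55.  260.8] | bay [-181.9  156.5] yaw 20.63 | tool [468.  126.6  -2.3] bay [-214.7  128.9] jaw -74.3
side n 272 tray world [498.8 150.7] yaw 15.95 size [ 57.1 264.3] | bay [-186.1  155.5] yaw 20.95 | tool [469.  126.7  -1.9] bay [-213.6  129.1] jaw -74.2
```

View pics/s2.png

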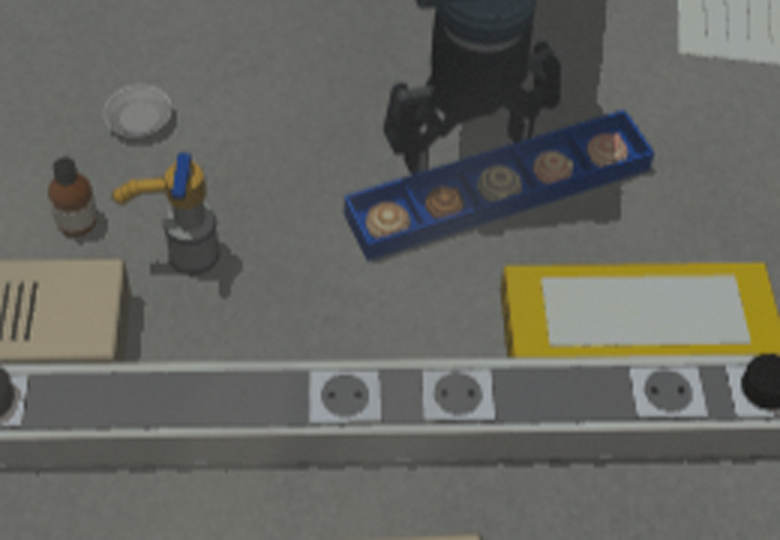

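The tray follows the fingers well (θ≈21° to the bay). The picture shows it slanted, its right end at about (360, 225) pointing between tap and rail. A little more push, then back off and rise.

Call:
apply_moves(
  rows=".008 0 0 0 0 -.0058 1;.008 0 0 0 0 -.0058 1;.008 0 0 0 0 -.0058 1;.008 0 0 0 0 -.0058 1;0 0 0 0 0 0 1;-.04 0 0 0 0 0 1;-.05 0 0 0 0 0 1;0 0 -.06 0 0 0 1;0 0 -.07 0 0 0 1;0 0 0 0 0 0 1",
)

```text
time: 4.42
ee_pos: [0.4454, 0.1162, 0.0689]
orientation: [0.985, 0.172, 0.007, 0.001]
wrist_force: [1.3, -0.4, 0.3]
width: 0.0852
```

```bash
python3 - <<'E'
from h import *
from station import bot
look("scene","x"); look("side","x")
th=np.deg2rad(25); c=np.array([-170,162])
yt=np.array([-np.sin(th),np.cos(th)])
go(bot.observe(),fromb(c+yt*165),60,20)
E
```

```text
scene n 303 tray world [516.3 158.4] yaw 19.96 size [ 55.2 261.8] | bay [-169.3  164.8] yaw 24.96 | tool [445.4 116.2  68.9] bay [-236.3  116.6] jaw -70.2
side n 334 tray world [520.3 132.3] yaw 19.79 size [ 55.  211.9] | bay [-163.1  139.1] yaw 24.79 | tool [444.2 116.2  66.7] bay [-237.4  116.4] jaw -70.2
at [442.4 116.1  64.7] yaw -70.19 -> shift mm [  81.5 -177.5    4.8] shares [ 0.163 -0.355  0.01 ] turn deg [  0.3  -0.2 -90.2] shares [ 0.0018 -0.0009 -0.5011]
```

Call:
apply_moves(
  rows=".0272 -.0592 0 0 0 0 1;.0272 -.0592 0 0 0 0 1;.0272 -.0592 0 0 0 0 1;.0272 -.0592 0 0 0 0 1;.0272 -.0592 0 0 0 0 1;.0272 -.0592 0 0 0 0 1;0 0 0 0 0 -.038 -.65;0 0 0 0 0 -.038 -.65;0 0 0 0 0 -.038 -.65;0 0 0 0 0 -.038 -.65;0 0 0 0 0 -.038 -.65;0 0 0 0 0 -.038 -.65",
)

```text
time: 5.52
ee_pos: [0.4562, 0.3106, 0.0609]
orientation: [0.861, 0.509, -0.001, -0.0]
wrist_force: [-0.1, -0.7, -0.6]
width: 0.0151
```

Call:
apply_moves(
  rows="0 0 0 0 0 -.039 -.65;0 0 0 0 0 -.039 -.65;0 0 0 0 0 -.039 -.65;0 0 0 0 0 -.039 -.65;0 0 0 0 0 -.039 -.65;0 0 0 0 0 -.039 -.65;0 0 0 0 0 -.039 -.65;0 0 0 0 0 0 -.65;0 0 0 0 0 0 -.65",
)

```text
time: 6.27
ee_pos: [0.4564, 0.3106, 0.0614]
orientation: [0.575, 0.818, -0.001, -0.001]
wrist_force: [0.7, 0.3, -0.0]
width: 0.0149
```

```bash
python3 - <<'E'
from h import *
from station import bot
look("scene","x"); look("side","x")
th=np.deg2rad(25); c=np.array([-171,165])
yt=np.array([-np.sin(th),np.cos(th)])
go(bot.observe(),fromb(c+yt*165),7,20)
E
```

```text
scene n 316 tray world [517.1 158.5] yaw 20.42 size [ 55.9 260.9] | bay [-168.5  164.9] yaw 25.42 | tool [456.4 310.6  61.4] bay [-242.3  311.1] jaw 19.8
side n 560 tray world [511.1 157.9] yaw 19.7 size [ 57.4 265.6] | bay [-174.5  163.8] yaw 24.7 | tool [456.5 310.6  61.7] bay [-242.1  311.2] jaw 19.8
at [456.6 310.6  62. ] yaw 19.85 -> shift mm [ 2.5  2.6 55. ] shares [0.005 0.005 0.11 ] turn deg [-0.1 -0.  -0.2] shares [-0.0004 -0.     -0.0009]
```

Call:
apply_moves(
  rows=".005 .005 .03 0 0 0 -.65;0 0 .03 0 0 0 -.65;0 0 .025 0 0 0 -.65;0 0 .02 0 0 0 -.65;0 0 .005 0 0 0 -.65;-.014 0 0 0 0 0 -.65;-.014 0 0 0 0 0 -.65;-.014 0 0 0 0 0 -.65;-.012 0 0 0 0 0 -.65;-.012 0 0 0 0 0 -.65;-.012 0 0 0 0 0 -.65;-.012 0 0 0 0 0 -.65",
)

```text
time: 7.37
ee_pos: [0.4746, 0.2717, 0.0086]
orientation: [0.574, 0.819, 0.001, 0.0]
wrist_force: [-2.5, 4.7, 4.0]
width: 0.015
```

Call:
apply_moves(
  rows="-.012 0 0 0 0 0 -.65;-.012 0 0 0 0 0 -.65;-.012 0 0 0 0 0 -.65;-.012 0 0 0 0 0 -.65;-.012 0 0 0 0 0 -.65;-.012 0 0 0 0 0 -.65;-.012 0 0 0 0 0 -.65",
)

```text
time: 7.95
ee_pos: [0.4888, 0.2322, 0.0085]
orientation: [0.574, 0.819, 0.001, 0.0]
wrist_force: [-1.2, 5.2, 4.4]
width: 0.0149
```

```bash
python3 - <<'E'
from h import *
look("scene","s3",(200,180,260,180)); look("side","x")
E
```

```text
scene n 248 tray world [535.8 102.9] yaw 19.64 size [ 54.6 261.4] | bay [-145.   111.2] yaw 24.64 | tool [488.8 232.2   8.5] bay [-203.1  235.9] jaw 20.0
side n 607 tray world [532.9  99.1] yaw 19.83 size [ 55.6 265. ] | bay [-147.6  107.1] yaw 24.83 | tool [489.1 231.3   8.3] bay [-202.7  235. ] jaw 19.9
```

View pics/s3.png

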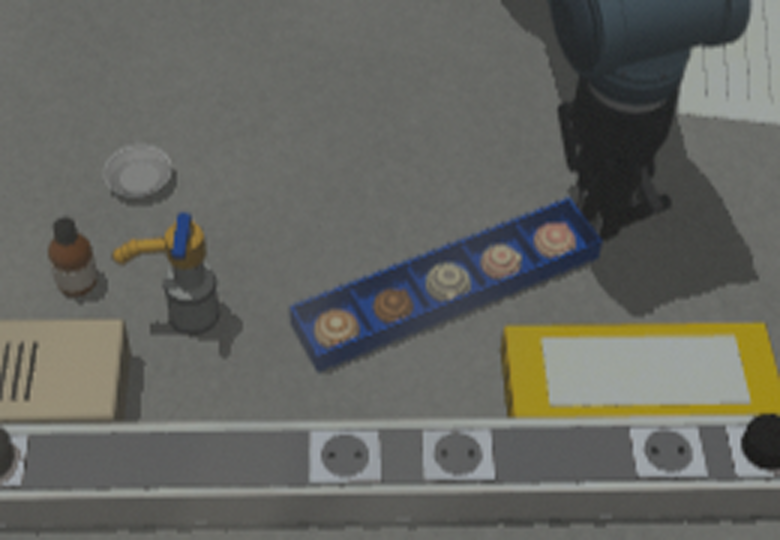

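The slant holds at 25° and the tray is on its line. Its right end at about (310, 335) is clear of the tap (190, 300) and the rail. Continuing.

Call:
apply_moves(
  rows="-.014 0 0 0 0 0 -.65;-.014 0 0 0 0 0 -.65;-.014 0 0 0 0 0 -.65;-.014 0 0 0 0 0 -.65;-.014 0 0 0 0 0 -.65;-.014 0 0 0 0 0 -.65;-.014 0 0 0 0 0 -.65;-.014 0 0 0 0 0 -.65;-.014 0 0 0 0 0 -.65;-.014 0 0 0 0 0 -.65;-.014 0 0 0 0 0 -.65;-.014 0 0 0 0 0 -.65",
)

```text
time: 9.05
ee_pos: [0.5171, 0.1526, 0.0078]
orientation: [0.574, 0.819, 0.0, -0.0]
wrist_force: [-0.9, 4.5, 5.0]
width: 0.0147
```

```bash
python3 - <<'E'
from h import *
look("scene","x"); look("side","x")
E
```

```text
scene n 198 tray world [565.3  22.3] yaw 20.02 size [ 54.4 260.1] | bay [-108.7   33.4] yaw 25.02 | tool [517.1 152.6   7.8] bay [-168.   159.1] jaw 20.0
side n 546 tray world [561.4  19.2] yaw 20.37 size [ 56.6 261.5] | bay [-112.2   30. ] yaw 25.37 | tool [517.6 151.5   7.8] bay [-167.4  158. ] jaw 20.0
```

Call:
apply_moves(
  rows="-.0126 0 0 0 0 0 -.65;-.0126 0 0 0 0 0 -.65;-.0126 0 0 0 0 0 -.65;-.0126 0 0 0 0 0 -.65;-.0126 0 0 0 0 0 -.65;-.0126 0 0 0 0 0 -.65;-.0126 0 0 0 0 0 -.65;0 0 0 0 0 0 -.65;.04 0 0 0 0 0 -.65;.04 0 0 0 0 0 -.65;0 0 -.06 0 0 0 -.65;0 0 -.07 0 0 0 -.65",
)

```text
time: 10.15
ee_pos: [0.5154, 0.1497, 0.0707]
orientation: [0.573, 0.819, -0.002, -0.003]
wrist_force: [0.9, -0.3, 0.5]
width: 0.015
```

```bash
python3 - <<'E'
from h import *
from station import bot
look("scene","s4",(180,180,260,180)); look("side","x")
E
```

```text
scene n 230 tray world [581.  -22.4] yaw 19.97 size [ 53.1 258.6] | bay [-89.1  -9.7] yaw 24.97 | tool [515.4 149.7  70.7] bay [-169.4  156. ] jaw 20.1
side n 523 tray world [576.4 -22.4] yaw 20.06 size [ 56.8 261.1] | bay [-93.6 -10.1] yaw 25.06 | tool [522.1 150.1  80. ] bay [-162.8  157. ] jaw 20.1
```

View pics/s4.png

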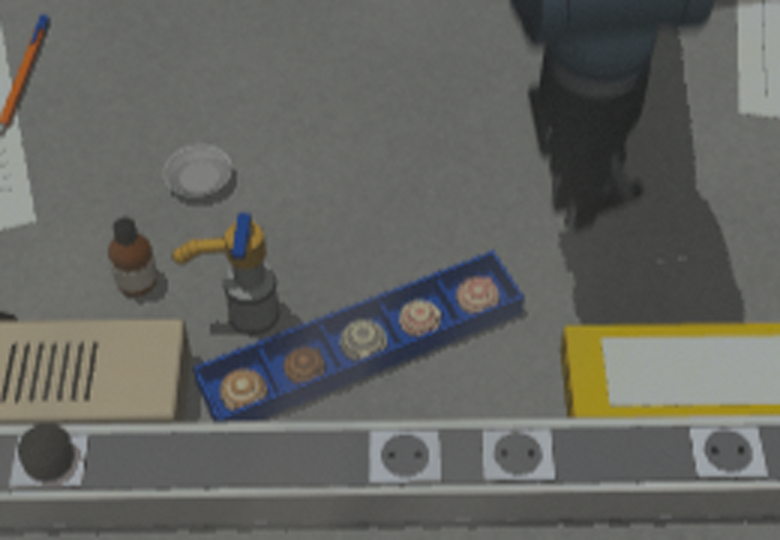

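The tray now lies slanted behind the tap: right end at about (210, 385) near the supply and rail, left end at about (505, 280) clear of the box. Next I reposition for the swing.

```bash
python3 - <<'E'
from h import *
from station import bot
go(bot.observe(),fromb([-176,27.6]),62,-70)
E
```

```text
at [522.9 149.9  78.7] yaw 20.03 -> shift mm [-111.1  -67.6   16.4] shares [-0.222 -0.135  0.033] turn deg [ 0.7 -0.3 90. ] shares [ 0.0037 -0.0019  0.5002]
```

Call:
apply_moves(
  rows="-.0555 -.034 0 0 0 0 -.65;-.0555 -.034 0 0 0 0 -.65;-.0555 -.034 0 0 0 0 -.65;-.0555 -.034 0 0 0 0 -.65;0 0 0 0 0 .0385 1;0 0 0 0 0 .0385 1;0 0 0 0 0 .0385 1;0 0 0 0 0 .0385 1;0 0 0 0 0 .0385 1;0 0 0 0 0 .0385 1;0 0 0 0 0 .0385 1;0 0 0 0 0 .0385 1",
)

```text
time: 11.25
ee_pos: [0.4925, 0.0215, 0.0727]
orientation: [0.89, 0.456, 0.0, 0.0]
wrist_force: [0.1, 0.2, -0.0]
width: 0.0855
```

Call:
apply_moves(
  rows="0 0 .005 0 0 .0385 1;0 0 .01 0 0 .0385 1;0 0 .01 0 0 .0385 1;0 0 .01 0 0 .0385 1;0 0 0 0 0 .0385 1;0 0 0 0 0 0 1;0 0 0 0 0 0 1",
)

```text
time: 11.83
ee_pos: [0.4925, 0.0216, 0.0552]
orientation: [0.985, 0.174, 0.0, 0.0]
wrist_force: [-0.2, -0.7, 0.6]
width: 0.0854
```

```bash
python3 - <<'E'
from h import *
from station import bot
go(bot.observe(),fromb([-176,27.6]),-3,-70)
E
```

```text
at [492.5  21.6  55.2] yaw -69.94 -> shift mm [ 5.1  1.1 58.2] shares [0.01  0.002 0.116] turn deg [ 0.  -0.   0.1] shares [ 0.0001 -0.      0.0003]
```

Call:
apply_moves(
  rows="0 0 .03 0 0 0 1;0 0 .03 0 0 0 1;0 0 .025 0 0 0 1;0 0 .02 0 0 0 1;0 0 .011 0 0 0 1;0 0 0 0 0 0 1;.011 0 0 0 0 0 1;.011 0 0 0 0 0 1;.011 0 0 0 0 0 1;.011 0 0 0 0 0 1;.009 0 0 0 0 0 1",
)

```text
time: 12.75
ee_pos: [0.5186, 0.0311, -0.0021]
orientation: [0.985, 0.173, 0.001, 0.0]
wrist_force: [-0.8, 0.3, 1.1]
width: 0.0855
```

Call:
apply_moves(
  rows=".0105 -.002 0 0 0 .0083 1;.0105 -.002 0 0 0 .0083 1;.0105 -.002 0 0 0 .0083 1;.0105 -.002 0 0 0 .0083 1;.0105 -.002 0 0 0 .0083 1;.0105 -.002 0 0 0 .0083 1;.0105 -.002 0 0 0 .0083 1;.0105 -.002 0 0 0 .0083 1",
)

```text
time: 13.42
ee_pos: [0.5553, 0.0494, -0.0027]
orientation: [0.998, 0.069, -0.001, 0.0]
wrist_force: [-4.0, -0.6, 4.7]
width: 0.0855
```

```bash
python3 - <<'E'
from h import *
look("scene","s5",(180,180,260,180)); look("side","x")
E
```

```text
scene n 183 tray world [607.5 -45.7] yaw 7.48 size [ 54.3 198. ] | bay [-60.7 -30.6] yaw 12.48 | tool [555.3  49.4  -2.7] bay [-120.9   59.6] jaw -82.1
side n 348 tray world [601.1 -22.5] yaw 7.4 size [ 54.9 246.8] | bay [-69.   -8.1] yaw 12.4 | tool [556.6  49.6  -2.4] bay [-119.6   59.9] jaw -82.2
```

View pics/s5.png

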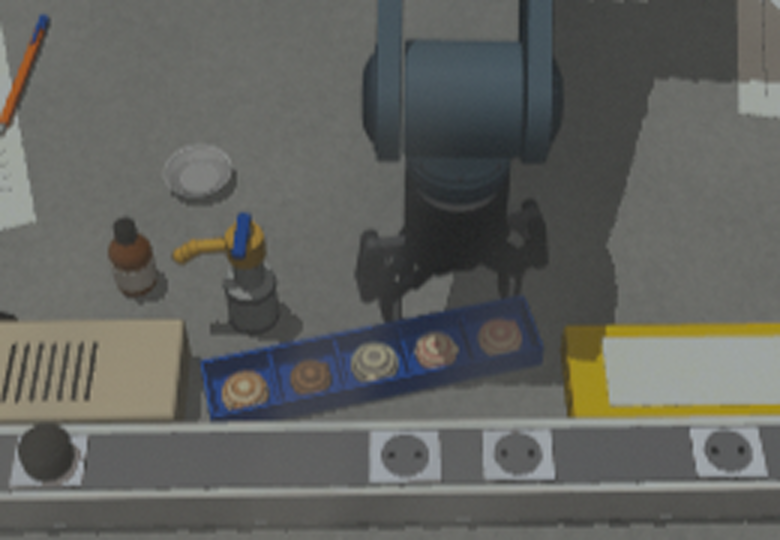

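The swing is going well: left end at about (535, 330) between box (565) and tray, right end about (205, 385) clear of the supply (185). Continuing the arc to parallel, then I'll back off slightly and shift to the tray's middle.

Call:
apply_moves(
  rows=".0105 -.002 0 0 0 .0083 1;.0105 -.002 0 0 0 .0083 1;.0105 -.002 0 0 0 .0083 1;.0105 -.002 0 0 0 .0083 1;.0105 -.002 0 0 0 .0083 1;.0105 -.002 0 0 0 .0083 1;.0105 -.002 0 0 0 .0083 1;.0105 -.002 0 0 0 .0083 1;0 0 0 0 0 0 1;-.03 0 0 0 0 0 1;0 0 0 0 0 0 1",
)

```text
time: 14.43
ee_pos: [0.5804, 0.0605, -0.0034]
orientation: [0.999, -0.034, -0.001, -0.0]
wrist_force: [-0.1, -0.3, -0.9]
width: 0.0856
```

```bash
python3 - <<'E'
from h import *
from station import bot
look("scene","x"); look("side","x")
go(bot.observe(),fromb([-100,12]),-3,-95)
E
```

```text
scene n 252 tray world [631.2 -13.9] yaw -4.47 size [ 54.2 258.8] | bay [-39.8   3.1] yaw 0.53 | tool [580.4  60.5  -3.4] bay [-96.9  72.8] jaw -93.9
side n 380 tray world [626.8 -13.3] yaw -4.25 size [ 54.6 260. ] | bay [-44.2   3.3] yaw 0.75 | tool [581.4  60.4  -3.1] bay [-96.   72.8] jaw -94.0
at [582.2  60.2  -2.8] yaw -93.97 -> shift mm [-6.  60.6  0.2] shares [-0.012  0.121  0.   ] turn deg [-0. -0.  1.] shares [-0.     -0.0001  0.0057]
```

Call:
apply_moves(
  rows="0 .03 0 0 0 .0057 1;0 .03 0 0 0 0 1;0 .03 0 0 0 0 1;0 .03 0 0 0 0 1;0 0 0 0 0 0 1;.008 0 0 0 0 0 1;.008 0 0 0 0 0 1;.008 0 0 0 0 0 1;.008 0 0 0 0 0 1;.008 0 0 0 0 0 1;.008 0 0 0 0 0 1;.006 0 0 0 0 0 1",
)

```text
time: 15.53
ee_pos: [0.6043, -0.0016, -0.0029]
orientation: [0.999, -0.044, -0.001, -0.0]
wrist_force: [-4.1, -0.4, 3.3]
width: 0.0858
```

```bash
python3 - <<'E'
from h import *
look("scene","x"); look("side","x")
E
```

```text
scene n 110 tray world [636.  -15.2] yaw -5.25 size [ 43.4 258.5] | bay [-34.9   2.3] yaw -0.25 | tool [604.3  -1.6  -2.9] bay [-67.7  13.1] jaw -95.0
side n 237 tray world [636.  -46.8] yaw -5.41 size [ 54.3 195.8] | bay [-32.2 -29.2] yaw -0.41 | tool [604.9  -1.8  -2.8] bay [-67.   12.9] jaw -95.0
```

Call:
apply_moves(
  rows=".003 0 0 0 0 0 1;.003 0 0 0 0 0 1;0 0 0 0 0 0 1;0 0 0 0 0 0 1",
)

```text
time: 15.97
ee_pos: [0.6074, -0.0022, -0.0028]
orientation: [0.999, -0.044, 0.0, -0.0]
wrist_force: [-0.7, -0.5, -0.2]
width: 0.0855
```

Call:
apply_moves(
  rows=".003 0 0 0 0 0 1;.002 0 0 0 0 0 1;0 0 0 0 0 0 1;0 0 0 0 0 0 1",
)

```text
time: 16.3
ee_pos: [0.6092, -0.0025, -0.0029]
orientation: [0.999, -0.044, -0.001, 0.0]
wrist_force: [-4.7, -0.4, 3.1]
width: 0.0854
```

Call:
apply_moves(
  rows=".002 0 0 0 0 0 1;.002 0 0 0 0 0 1;0 0 0 0 0 0 1",
)

```text
time: 16.55
ee_pos: [0.6092, -0.0025, -0.0029]
orientation: [0.999, -0.043, -0.004, -0.0]
wrist_force: [-13.5, -0.4, 11.0]
width: 0.0855
```

Call:
apply_moves(
  rows=".002 0 0 0 0 0 1;.002 0 0 0 0 0 1;0 0 0 0 0 0 1",
)

```text
time: 16.8
ee_pos: [0.6092, -0.0025, -0.0029]
orientation: [0.999, -0.043, -0.006, -0.0]
wrist_force: [-22.1, -0.9, 18.8]
width: 0.0853
```

Contact is firm: 22 N with no further motion. I'll back off, rise, and check.

Call:
apply_moves(
  rows="-.006 0 0 0 0 0 1;-.01 0 0 0 0 0 1;-.03 0 0 0 0 0 1;-.05 0 0 0 0 0 1;-.04 0 0 0 0 0 1;-.02 0 -.05 0 0 0 1;0 0 -.07 0 0 0 1;0 0 -.07 0 0 0 1;0 0 -.07 0 0 0 1;-.07 0 -.03 0 0 0 1;-.07 0 0 0 0 0 1;0 0 0 0 0 0 1",
)

```text
time: 17.8
ee_pos: [0.4617, 0.0113, 0.1415]
orientation: [0.999, -0.044, -0.001, -0.0]
wrist_force: [-1.0, 0.6, -1.3]
width: 0.0854
```

```bash
python3 - <<'E'
from h import *
from station import bot,cams
look("scene","s6",(180,200,260,180)); look("side","d6",(290,130,230,200))
for n in("scene","side"):
    c=cams.read_camera(n); W=cloud(c)*1000; h=cv2.cvtColor(c["image"],cv2.COLOR_RGB2HSV); B=tobay(W[...,:2])
    m=(h[...,0]>100)&(h[...,0]<130)&(h[...,1]>110)&(W[...,2]>15)&(W[...,2]<30)&(B[...,0]>-80)&(B[...,0]<8)&(abs(B[...,1])<145)
    q=B[m]
    for y0 in(-110,-60,0,60,110):
        k=q[abs(q[:,1]-y0)<18]; print(n,y0,"X",k[:,0].min().round(1),k[:,0].max().round(1))
    a=dict(np.load(n+"0.npz")); d=cv2.absdiff(a["image"],c["image"]).max(2); 
E
```

```text
scene n 123 tray world [638.4 -15.5] yaw -5.13 size [ 37.9 259. ] | bay [-32.5   2.2] yaw -0.13 | tool [461.7  11.3 141.5] bay [-210.9   13.5] jaw -95.0
side n 408 tray world [643.4 -15. ] yaw -4.76 size [ 55.2 260.5] | bay [-27.6   3.1] yaw 0.24 | tool [464.2  10.8 142. ] bay [-208.3   13.1] jaw -95.1
scene -110 X -49.4 -13.8
scene -60 X -49.8 -16.2
scene 0 X -50.4 -46.9
scene 60 X -50.0 -47.0
scene 110 X -50.4 -49.1
side -110 X -54.5 -1.8
side -60 X -54.8 -2.1
side 0 X -55.5 -1.3
side 60 X -55.7 -2.5
side 110 X -54.7 -2.5
```

View pics/s6.png

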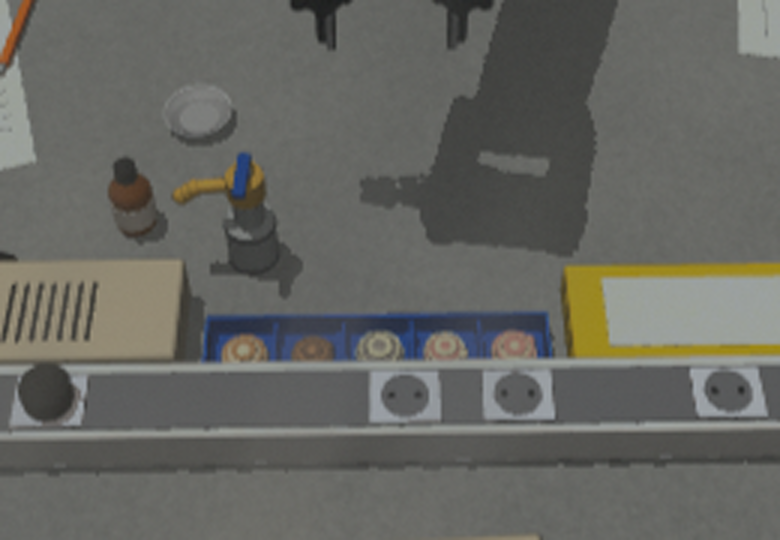

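View pics/d6.png

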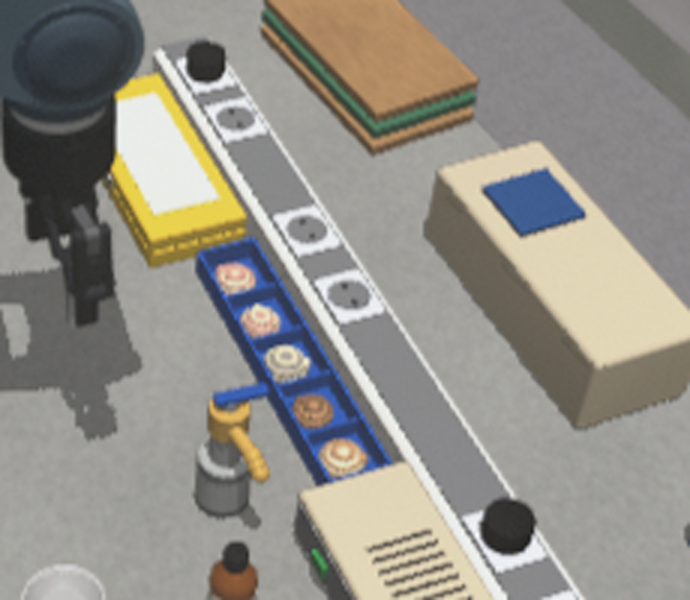

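The tray lies flush against the rail. Its far edge matches the rail face (side-view offset −1.5) to about 1 mm along its whole length, at yaw ≈ 0 and Y ≈ +3 mm. All five shells are in their compartments, and the tap, dropper bottle, petri dish and boxes are unmoved. Signing off.

```bash
python3 -c "
from station import workorder
print(workorder.sign_off())"
```

```text
the job is handed in; nothing more can be done
None
```

The tray is in its bay, with its long side flush against the power rail and its labelled end still on the left. I handed the job in at about 18 s of robot time.

**What I did:** I used only fingertip pushes and never gripped or lifted the tray.
1. I pushed the near side, right of the middle, to slant the tray 25°.
2. I pushed the left end face along the tray's length, so the right end slid in behind the tap.
3. I pushed the left half to swing it parallel to the rail.
4. I pressed near the middle until it stood firm against the rail, at about 22 N with no further motion, then drew the arm clear.

**Last checks:**
- **Fit:** the tray is within about 0.3° of parallel and about 3 mm left of the bay's middle. In the side view its far edge matches the rail face to about 1 mm along its whole length.
- **Shells and neighbours:** all five shells are in their compartments. The tap, dropper bottle, petri dish and both boxes stand where they were.
- **Not re-checked:** I didn't check the calculator, razor shell, pen cup or most of the pen again; the arm never worked near them.
- **Camera disagreement:** the two cameras differ by about 4–5 mm in depth into the bay, in line with their calibration. The rail also hides the tray's far edge from the scene camera, so the flush reading rests on the side view and the firm contact.

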